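# Set the specimen stage and take a macro photograph with a two-stage shutter

## Robot

A 6-joint arm with a two-finger parallel gripper is mounted at the origin on the work surface. World frame = base frame: x ahead of the robot, y to its left, z up, the work surface at z = 0. Lengths are in m, angles in rad, forces in N, time in s.
With the tool pointing down it reaches from about 0.3 to 0.875 m from the base axis. Payload 6.4 kg.
Tool frame: the origin (TCP) lies midway between the tips of the shut fingers; the grasp point (between the pads) lies 19 mm behind it; z points along the fingers, y is the line along which they close (so a half turn about z gives the same grasp; the last joint's range is limited). The gripper opens to 88 mm and grips with 3 to 60 N. Pads are 18 mm wide; open, the fingers measure 123 mm over their backs; the gripper's body (75 mm by 187 mm) begins 45 mm behind the grasp point.
Start: joints at [1.104, 0.181, 1.607, -0, 1.354, -0.206], TCP at [0.148, 0.556, 0.239] pointing down, gripper open.
Joint ranges: [-2.99, 2.99], [-0.89, 2.07], [0.3, 2.58], [-1.14, 4.28], [0, 2.63], [-3.12, 3.12]. Speed limits (rad/s): [2.57, 2.57, 3.01, 3.14, 3.14, 3.14].

## Interface

Orientations are given as [roll, pitch, yaw] about the fixed x, y, z axes, in that order (R = Rz(yaw) Ry(pitch) Rx(roll)).
In Python, from bench import env gives the robot as it stands. The module is installed in compiled form; this text tells all that it offers.
- The arm moves only by the shell command python3 -m inch 'ROWS' [OPENING]. ROWS is JSON, one flat list of numbers, 4 for each row, row after row: the shift along the world's x, y, z each as a share of 0.15 m, from -1 to 1, then the turn about the world's z as a share of pi/2 rad, from -1 to 1. In form: [dx, dy, dz, roll, dx, dy, dz, roll, ...]. A call has exactly 8 rows; each row is the pose to reach, as a shift and turn from the pose commanded when the call began; what a row does not reach only later rows make up. A row lasts 1/8 s, in which the tool goes at most 62.5 mm and 10.7 degrees, less where a joint would pass 70% of its speed; a pose out of reach is approached as far as the arm can. A call with a number of a shift or a turn outside -1 to 1 is refused whole. A call with a gripper value outside its range is refused whole. OPENING is the closure, from 0 (fully open) to 1 (shut), set as the call begins (- or left out, the last holds). The fingers move at their own pace and stop on an object; the grip force is fixed at half the most. Time passes only in rows, so rows that repeat a pose let the fingers close, or fill a call up. It gives the time, the measured TCP pose, the force, the opening and the grip force at its end, in the units of the state.
- env.read_state(): the state, without advancing time (a new reading comes with each control period).
- env.capture(name): name is "side" or "top" or "wrist"; returns a dict with "color" (384x512x3 uint8, red, green, blue), "z_map" (384x512 float32, m along the optical axis (not along the pixel's ray), 0 where there is no reading), "fx", "fy", "cx", "cy" (pixels), "cam_to_world" (4x4, takes a point from camera to world coordinates); the wrist camera has in their place "T_tool_cam" (4x4, takes a point from camera to tool coordinates, whose origin is the TCP and whose axes are the flange's). Camera axes: x right, y down, z forward; pixel columns grow to the right and rows downward; lengths in m; the calibration is good to about 2 mm. A picture is of the moment at which its call begins: read the wrist's pose just before it.
- env.job_done(): hands the job in; it is judged then, once.
The state is a dict: "clock": time; "qpos": joint angles; "dq": joint speeds; "joint_efforts": joint torques, N m; "eef_pos": TCP position; "tool_rot": TCP orientation; "wrist_force": force on the tool from outside, world axes, zero at the start; "moment": the same for the moment, N m; "width": opening from 0.0 (shut) to 1.0 (fully open); "grip_force": force on a finger pad.
Only numpy, scipy, OpenCV 4.12 (cv2) and the standard library are available. Lean on these libraries where they do the work, as an engineer would, in place of code of your own. Each camera call takes 0.05 s, during which the arm holds its last target. There are 200 camera calls.

## Task

Photograph the beetle: slide the specimen stage along the rail until its white pointer lines up with the orange index, then half-press the camera's red shutter button to its first click and hold it there until the lens barrel has run out and stopped. Only then press the button fully home to take the picture, let it come all the way up again, and leave the stage at the index, the index clip where it is clamped and the other things on the worktop undisturbed.

Things in the scene. Friction and masses are not known exactly. Their poses are not given: they have to be found in the camera images.
- bench: macro photography bench, fixed: an aluminium rail 510 mm long, 60 mm wide, top 35 mm above the worktop, carrying camera, specimen stage and background card. Origin on the worktop under the rail, 15 mm from its middle; y along the rail towards the camera, x away from the robot, z up. A grey card 110 mm wide, its top 130 mm above the worktop, stands across the rail at y = -260 mm.
- camera_top (a point): middle of the camera's silver top plate, 131 mm above the worktop. The camera (124 mm across the rail, 38 mm deep) is clamped on the rail's +y end; its lens with a white ring light (84 mm across, axis 92 mm above the worktop) looks along the bench's -y and reaches 101 to 116 mm ahead of this point
- stage_knob (a point): centre of the sliding stage's blue upright knob, 22 mm across, 80 to 107 mm above the worktop, on a 10 mm post on an arm (top 51 mm above the worktop) on the robot's side of the rail. Pushing or pinching it along the rail moves the stage; that takes about 3 N, and the stage stays where it is left
- specimen (a point): top of the clear resin block (36 x 36 mm, 105 mm above the worktop) with a green beetle, clipped in the middle of the stage's pale disc (70 mm across), 84 mm from the knob along the bench's +x
- stage (a joint): position of the specimen stage along the rail in m, growing towards the camera (bench +y), -0.115 to 0.055
- pointer_tip (a point): a point on the stage's thin white pointer, which sticks out flat over the far side (bench +x) of the rail, 3 mm wide, 66 mm from the rail's middle line, 46 mm above the worktop; it is level with the knob along the rail (same bench y as stage_knob)
- index_tip (a point): a point on the orange index blade (3 mm wide, T-shaped end) of the clip clamped on the rail's far side, 66 mm from the rail's middle line, 35 mm above the worktop: it marks the set working distance. The pointer is lined up when both points have the same bench y. Axes as the bench's.
- button_top (a point): centre of the top of the camera's red shutter button, 18 mm across, at rest 147 mm above the worktop, pressed straight down; it stands on a steel collar, top 136 mm, 22 mm across, and within 60 mm of it nothing else is higher than 133 mm. The point moves down with the button.
- shutter_first (a joint): first stage of the shutter button in m, 0 at rest to 0.003 at the first click, where a firm stop is felt: it takes 1 N to start and 2.6 N at 3 mm
- shutter_second (a joint): second stage in m, 0 until the first is used up, to 0.0035 when fully home (6.5 mm down in all): it does not move below 6.5 N and is fully home at 9 N, against a hard stop. Both stages spring back when let go.
- lens_front (a point): middle of the lens's front glass, 92 mm above the worktop on the rail's middle line. With the button up it stands at bench y = +66 mm; while the button is held at the first click or deeper it runs out by 15 mm, to y = +51 mm, and stops, which takes about 1 s; it goes back in when the button is let go
- lens_cap: dark grey lens cap lying flat, 62 mm across, 9 mm high; loose, to be left alone; origin at the centre of its underside
- tape_roll: roll of cream tape standing on its flat side, 86 mm across, 48 mm high; loose, to be left alone; origin at the centre of its underside
- flask: clear culture flask with a pink screw cap, 24 x 50 mm, 80 mm high; loose, to be left alone; origin at the centre of its underside
- vial_a: brown glass vial with a tan stopper, 24 mm across, 52 mm high; loose, to be left alone; origin at the centre of its underside
- vial_b: second brown glass vial, the same as the first; loose, to be left alone; origin at the centre of its underside
- slide_box: blue plastic slide box, 100 x 175 mm, 35 mm high; loose, to be left alone; origin at the centre of its underside
- petri: petri dish with lid, 92 mm across, 16 mm high; loose, to be left alone; origin at the centre of its underside

How it is judged:
On the way, in this order (a step that is already met when the one before it is completed fails the run):
1. the stage's pointer is brought level with the orange index and the stage is at rest, before the shutter is touched (y of pointer_tip in the frame of index_tip between -0.005 and 0.005 m and velocity of joint stage between -0.005 and 0.005 m/s and value of joint shutter_first below 0.0008 m), for 0.3 s.
2. the shutter button is held at its first click, second stage not used, with the lens run out (value of joint shutter_first above 0.0022 m and value of joint shutter_second below 0.0015 m and y of lens_front in the frame of bench below 0.054 m), for 0.3 s.
3. the button is pressed fully home (value of joint shutter_second above 0.0028 m and y of pointer_tip in the frame of index_tip between -0.005 and 0.005 m), for 0.05 s.
At the end, for the whole second after the job is handed in: the stage's pointer is within 5 mm of the index along the rail, the shutter button is fully up again, the index clip has moved less than 4 mm, and the lens cap, tape roll, flask, vials, slide box and petri dish stand upright within 20 mm of where they were (y of pointer_tip in the frame of index_tip between -0.005 and 0.005 m and value of joint each of shutter_first, shutter_second below 0.0008 m and distance of index_tip from where it was at the start of the episode below 0.004 m and distance of each of lens_cap, tape_roll, flask, vial_a, vial_b, slide_box, petri from where it was at the start of the episode below 0.02 m and angle between each of lens_cap, tape_roll, flask, vial_a, vial_b, slide_box, petri's own z axis and vertical below 0.2 rad); the robot touches nothing.
It fails at once if the button's second stage is used (more than 2 mm) while the lens has not yet run out (by 11 of its 15 mm): a blurred picture (value of joint shutter_second above 0.002 m and y of lens_front in the frame of bench above 0.055 m).
It fails at once if the button's second stage is used (more than 2 mm) while the stage is more than 5 mm off the index (value of joint shutter_second above 0.002 m and not (y of pointer_tip in the frame of index_tip between -0.005 and 0.005 m)).
It fails at once if the index clip is shifted (distance of index_tip from where it was at the start of the episode above 0.005 m).
It fails at once if a bystander is pushed away or knocked over (distance of any of lens_cap, tape_roll, flask, vial_a, vial_b, slide_box, petri from where it was at the start of the episode above 0.03 m or angle between any of lens_cap, tape_roll, flask, vial_a, vial_b, slide_box, petri's own z axis and vertical above 0.4 rad).
It also fails if it takes over 51 s, if anything falls off the work surface, if the arm or the gripper's body presses on something with over 40 N, if the wrist force passes 120 N, or if a joint passes its speed limit or range.

## Working session

There is one attempt and no reset: what is moved stays moved. The work goes in short steps, Python scripts to look and compute and a shell command to move; the robot and the scene stay as the last step left them, time stands still between calls to the robot, and variables do not carry over. Pictures are saved under pics/ and viewed, at most 10 in all, crops included, and the job is handed in when it is done.

```bash
mkdir -p pics
cat > h.py <<'E'
import numpy as np, cv2
from bench import env
def pts(c):
    h,w=c["z_map"].shape; u,v=np.meshgrid(np.arange(w),np.arange(h)); z=c["z_map"]
    P=np.stack([(u-c["cx"])/c["fx"]*z,(v-c["cy"])/c["fy"]*z,z],-1)
    T=np.array(c["cam_to_world"]); return P@T[:3,:3].T+T[:3,3]
def ray(c,u,v,h,T=None):
    T=np.array(c["cam_to_world"]) if T is None else T
    d=T[:3,:3]@np.array([(u-c["cx"])/c["fx"],(v-c["cy"])/c["fy"],1]); return T[:3,3]+d*(h-T[2,3])/d[2]
E
python3 - <<'E'
from h import *
import pickle
o={}
for n in("top","side"):
    c=env.capture(n); o[n]=c; cv2.imwrite(f"pics/{n}0.png",cv2.resize(c["color"][...,::-1],None,fx=1.5,fy=1.5))
pickle.dump(o,open("o.pkl","wb"))
s=env.read_state(); print(s)
E
```

```text
{'clock': 0.1, 'qpos': array([ 1.10369600e+00,  1.81453484e-01,  1.60786681e+00,  1.97566481e-05,
        1.35379954e+00, -2.06298511e-01]), 'dq': array([ 0.00185707, -0.00156386, -0.00225643,  0.00087326,  0.00205678,
        0.00169227]), 'joint_efforts': array([ 7.94376319e-04, -4.34826314e+01, -3.42688000e+01,  7.04987906e-02,
        3.41579877e-02, -4.39617895e-05]), 'eef_pos': array([0.14803061, 0.55514042, 0.2379276 ]), 'tool_rot': array([-3.14010181e+00, -3.31701363e-04,  2.88078633e+00]), 'wrist_force': array([ 0.1295719 ,  0.00306346, -0.34028576]), 'moment': array([-0.02041679, -0.06242397,  0.02932421]), 'grip_force': 0.0, 'width': 1.0015295784124139}
```

View pics/top0.png

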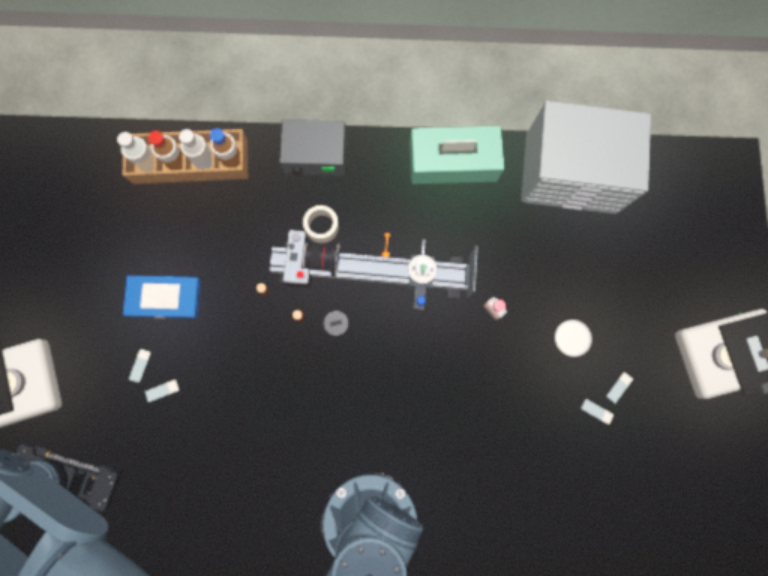

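View pics/side0.png

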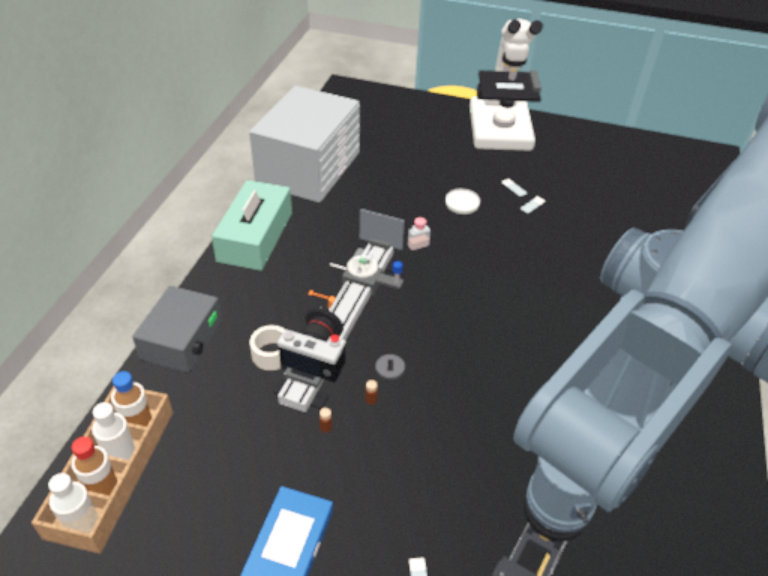

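The top view (1.5x) shows the camera's red button at (300,274), the blue knob at (421,300), the white pointer at (423,245), the orange index at (386,243). The rail runs along image x, with the camera on the left. In the side view the button is at (335,340) and the knob at (397,268).

Run:
```python
from h import *
import pickle
o=pickle.load(open("o.pkl","rb"))
B={"top":{"btn":(290,265,310,284,.147),"knob":(410,290,432,310,.107),"idx":(375,228,398,262,.035),"ptr":(418,236,428,254,.046)},
"side":{"btn":(327,332,345,350,.147),"knob":(388,260,406,276,.107),"idx":(304,286,340,310,.035)}}
for n in B:
  c=o[n]; hsv=cv2.cvtColor(c["color"],cv2.COLOR_RGB2HSV); H,S,V=cv2.split(hsv)
  M={"btn":((H<8)|(H>172))&(S>150)&(V>90),"knob":(H>105)&(H<130)&(S>140)&(V>60),"idx":(H>5)&(H<20)&(S>140)&(V>90),"ptr":(V>120)}
  for k,(a,b,d,e,h) in B[n].items():
    m=np.zeros_like(V,bool); sl=np.s_[int(b/1.5):int(e/1.5),int(a/1.5):int(d/1.5)]; m[sl]=M[k][sl]
    v,u=np.nonzero(m); P=pts(c)[m]
    print(n,k,len(u),u.mean().round(1),v.mean().round(1),"ray",ray(c,u.mean(),v.mean(),h).round(4),"depth med",np.median(P,0).round(4), u.min(),u.max(),v.min(),v.max())
# rail direction: pts with height near .035
c=o["top"];P=pts(c); m=np.zeros(P.shape[:2],bool); m[160:200,225:270]=1; m&=abs(P[...,2]-.035)<.008
q=P[m]; print(len(q)); print(cv2.fitLine(q[:,:2].astype(np.float32),cv2.DIST_HUBER,0,.01,.01).ravel(), q.mean(0))
print(c["fx"],np.array(c["cam_to_world"]).round(3))
```

```text
top btn 11 199.6 182.5 ray [0.5721 0.1758 0.147 ] depth med [0.5714 0.1748 0.1468] 198 201 181 184
top knob 26 280.5 200.0 ray [ 0.5241 -0.1079  0.107 ] depth med [ 0.5241 -0.108   0.1072] 278 283 198 202
top idx 43 257.1 163.3 ray [ 0.6753 -0.0235  0.035 ] depth med [ 0.6793 -0.0233  0.0351] 254 259 155 170
top ptr 23 281.9 163.8 ray [ 0.6732 -0.1173  0.046 ] depth med [ 0.6801 -0.1176  0.0036] 281 283 160 168
side btn 23 222.8 224.7 ray [0.5711 0.1738 0.147 ] depth med [0.573  0.1725 0.1455] 220 225 223 227
side knob 51 264.7 177.6 ray [ 0.5204 -0.0993  0.107 ] depth med [ 0.5237 -0.1025  0.1018] 261 268 174 181
side idx 59 214.9 197.5 ray [ 0.6715 -0.0245  0.035 ] depth med [ 0.6743 -0.0269  0.0289] 205 223 193 204
712
[0.04498509 0.9989877  0.6184608  0.01069357] [0.61846077 0.01069357 0.03634719]
364.0821931470095 [[ 1.900e-02 -9.840e-01  1.790e-01  3.180e-01]
 [-9.990e-01 -2.400e-02 -2.200e-02  1.000e-03]
 [ 2.600e-02 -1.790e-01 -9.840e-01  1.383e+00]
 [ 0.000e+00  0.000e+00  0.000e+00  1.000e+00]]
```

```bash
A='[0.06,-0.11,0,0.02,0.12,-0.22,0,0.04,0.18,-0.33,0,0.06,0.25,-0.44,0,0.08,0.31,-0.55,0,0.1,0.37,-0.66,0,0.12,0.44,-0.78,0,0.134,0.5,-0.885,0,0.134]'
python3 -m inch '[0.06,-0.11,0,0.02,0.12,-0.22,0,0.04,0.18,-0.33,0,0.06,0.25,-0.44,0,0.08,0.31,-0.55,0,0.1,0.37,-0.66,0,0.12,0.44,-0.78,0,0.134,0.5,-0.885,0,0.134]' 0
python3 -m inch '[0.06,-0.11,0,0,0.12,-0.22,0,0,0.18,-0.33,0,0,0.25,-0.44,0,0,0.31,-0.55,0,0,0.37,-0.66,0,0,0.44,-0.78,0,0,0.5,-0.885,0,0]'
python3 -m inch '[0.06,-0.11,0,0,0.12,-0.22,0,0,0.18,-0.33,0,0,0.25,-0.44,0,0,0.31,-0.55,0,0,0.37,-0.66,0,0,0.44,-0.78,0,0,0.5,-0.885,0,0]'
python3 -m inch '[0.06,-0.11,0,0,0.12,-0.22,0,0,0.18,-0.33,0,0,0.25,-0.44,0,0,0.31,-0.55,0,0,0.37,-0.66,0,0,0.44,-0.78,0,0,0.5,-0.885,0,0]'
python3 -m inch '[0.06,-0.11,0,0,0.12,-0.22,0,0,0.18,-0.33,0,0,0.25,-0.44,0,0,0.31,-0.55,0,0,0.37,-0.66,0,0,0.44,-0.78,0,0,0.5,-0.885,0,0]'
cat >> h.py <<'E'
from scipy.spatial.transform import Rotation as Ro
def wrist(name):
    s=env.read_state(); c=env.capture("wrist"); T=np.eye(4); T[:3,:3]=Ro.from_euler("xyz",s["tool_rot"]).as_matrix(); T[:3,3]=s["eef_pos"]
    c["cam_to_world"]=T@np.array(c["T_tool_cam"]); cv2.imwrite(f"pics/{name}.png",cv2.resize(c["color"][...,::-1],None,fx=1.5,fy=1.5)); print(s["clock"],s["eef_pos"],s["tool_rot"],s["wrist_force"]); return c
E
python3 -c "
from h import *
import pickle
pickle.dump(wrist('w1'),open('w1.pkl','wb'))"
```

```text
clock: 1.1
eef_pos: [0.2234, 0.422, 0.2384]
tool_rot: [-3.141, -0.0, 3.091]
wrist_force: [0.2, 0.3, 0.5]
width: 1.001
grip_force: 0.0
clock: 2.1
eef_pos: [0.2985, 0.2892, 0.2386]
tool_rot: [-3.142, -0.0, 3.091]
wrist_force: [-0.0, -0.0, -0.4]
width: 1.001
grip_force: 0.0
clock: 3.1
eef_pos: [0.3734, 0.1565, 0.2386]
tool_rot: [-3.142, -0.0, 3.09]
wrist_force: [-0.5, -0.0, -1.1]
width: 1.004
grip_force: 0.0
clock: 4.1
eef_pos: [0.4486, 0.0236, 0.2387]
tool_rot: [3.142, -0.0, 3.091]
wrist_force: [-0.0, 0.7, 0.2]
width: 1.004
grip_force: 0.0
clock: 5.1
eef_pos: [0.524, -0.1094, 0.2387]
tool_rot: [-3.142, 0.0, 3.091]
wrist_force: [-0.1, 0.1, -0.1]
width: 0.999
grip_force: 0.0
5.1 [ 0.52395549 -0.10942936  0.23870014] [-3.14156617e+00  7.52160483e-05  3.09113058e+00] [-0.05760747  0.10116637 -0.11074604]
```

View pics/w1.png

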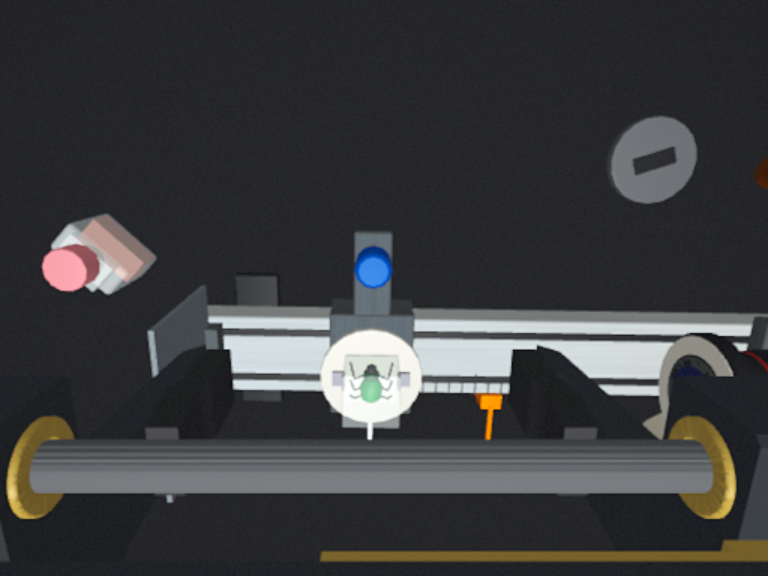

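The wrist view shows the knob at (373,267), the white pointer at (370,430), the orange index at (489,425). The rail is nearly along image x, and both fingers clear the stage.

Run:
```python
from h import *
import pickle
c=pickle.load(open("w1.pkl","rb")); H,S,V=cv2.split(cv2.cvtColor(c["color"],cv2.COLOR_RGB2HSV))
def cen(m,x0,y0,x1,y1,h):
    k=np.zeros_like(m); k[int(y0/1.5):int(y1/1.5),int(x0/1.5):int(x1/1.5)]=m[int(y0/1.5):int(y1/1.5),int(x0/1.5):int(x1/1.5)]
    v,u=np.nonzero(k); print(len(u),u.mean()*1.5,v.mean()*1.5,ray(c,u.mean(),v.mean(),h).round(4)); return ray(c,u.mean(),v.mean(),h)
kn=cen((H>105)&(H<130)&(S>140),350,240,400,300,.107)
blade=cen((H>5)&(H<22)&(S>140),475,412,505,438,.035)
ptr=cen((V>130)&(S<60),360,427,380,438,.046)
P=pts(c)
# rail near edge
E=[]
for u0 in list(range(160,215,5))+list(range(285,430,5)):
    col=V[195:225,u0].astype(int); v=195+np.argmax(np.diff(col)); E.append(ray(c,u0,v+.5,.035)[:2])
E=np.array(E,np.float32); l=cv2.fitLine(E,cv2.DIST_HUBER,0,.01,.01).ravel(); l=l if l[1]>0 else -l; print(l, np.degrees(np.arctan2(l[0],l[1])))
y=np.array(l[:2]); 
if y[1]<0:y=-y
for n,p in(("knob",kn),("ptr",ptr)): print(n,(blade-p)[:2]@y)
T=np.array(c["cam_to_world"]);print(T.round(3))
```

```text
564 372.8218085106383 266.9840425531915 [ 0.5215 -0.1081  0.107 ]
78 488.25 423.75 [ 0.67   -0.0246  0.035 ]
39 369.38461538461536 429.8076923076923 [ 0.6638 -0.1175  0.046 ]
[-0.0102929   0.999947   -0.5857106   0.04661183] -0.5897502
knob 0.08192009212515115
ptr 0.09282775197897149
[[ 0.051  0.96   0.277  0.453]
 [ 0.999 -0.049 -0.014 -0.106]
 [-0.     0.277 -0.961  0.384]
 [ 0.     0.     0.     1.   ]]
```

```bash
python3 -m inch '[0,0,-0.12,0,0,0,-0.25,0,0,0,-0.38,0,0,0,-0.5,0,0,0,-0.63,0,0,0,-0.76,0,0,0.01,-0.9,0,0,0.01,-1,0]'
python3 -m inch '[0,0,-0.05,0,0,0,-0.09,0,0,0,-0.09,0,0,0,-0.09,0,0,0,-0.09,0,0,0,-0.09,0,0,0,-0.09,0,0,0,-0.09,0]' 0.7
python3 -m inch '[0,0,0,0,0,0,0,0,0,0,0,0,0,0,0,0,0,0,0,0,0,0,0,0,0,0,0,0,0,0,0,0]' 0.8
```

```text
clock: 6.15
eef_pos: [0.5224, -0.1059, 0.087]
tool_rot: [3.141, -0.002, 3.092]
wrist_force: [0.6, 0.6, -0.6]
width: 0.999
grip_force: 0.0
clock: 7.15
eef_pos: [0.5233, -0.1067, 0.0753]
tool_rot: [-3.142, 0.0, 3.091]
wrist_force: [0.6, -0.2, -0.8]
width: 0.299
grip_force: 0.0
clock: 8.15
eef_pos: [0.5233, -0.1067, 0.0753]
tool_rot: [-3.142, 0.0, 3.091]
wrist_force: [-0.9, -2.0, 0.2]
width: 0.232
grip_force: 30.0
```

```bash
python3 -m inch '[0.005,0.08,0,0,0.01,0.16,0,0,0.016,0.24,0,0,0.02,0.32,0,0,0.026,0.4,0,0,0.032,0.48,0,0,0.037,0.56,0,0,0.04,0.61,0,0]'
python3 - <<'E'
from h import *
import pickle
pickle.dump(wrist('w2'),open('w2.pkl','wb'))
c=env.capture("top"); pickle.dump(c,open('t2.pkl','wb'))
cv2.imwrite("pics/t2.png",cv2.resize(c["color"][140:215,170:330,::-1],None,fx=5,fy=5))
E
```

```text
clock: 9.15
eef_pos: [0.5294, -0.0143, 0.0753]
tool_rot: [3.142, 0.0, 3.092]
wrist_force: [1.9, -3.0, -1.1]
width: 0.232
grip_force: 30.0
9.15 [ 0.52944145 -0.01428807  0.07527329] [3.14151654e+00 3.69339226e-04 3.09174178e+00] [ 1.93982199 -3.00839261 -1.06599595]
```

View pics/w2.png

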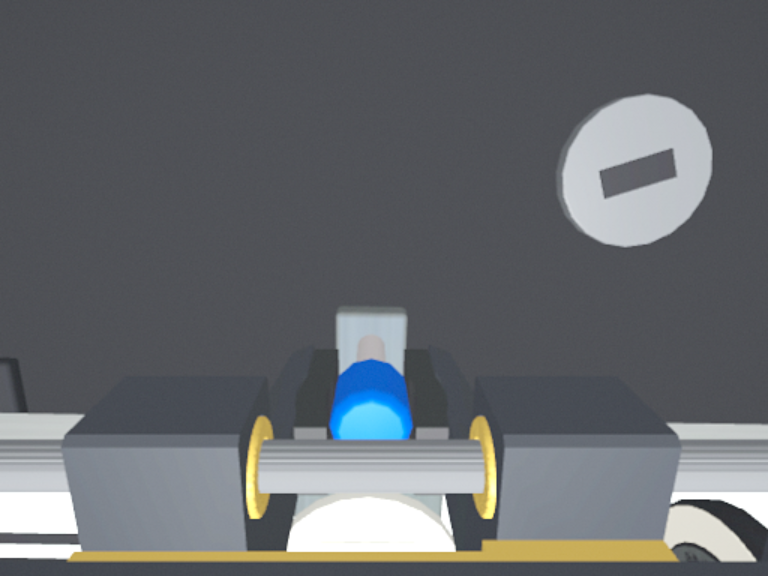

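View pics/t2.png

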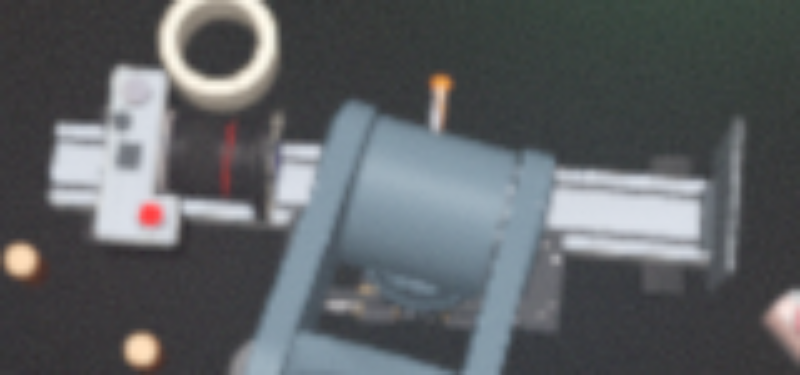

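The stage followed the gripper. In the top view the pointer at (437,110) lies over the index blade, whose T end is at (440,82). I'll release, lift and measure again.

```bash
python3 -m inch '[0,0,0,0,0,0,0,0,0,0,0,0,0,0,0,0,0,0,0.1,0,0,0,0.3,0,0,0,0.55,0,0,0,0.8,0]' 0.4
python3 -m inch '[-0.1,0,0.15,0,-0.15,0,0.3,0,-0.2,0,0.4,0,-0.2,0,0.4,0,-0.2,0,0.4,0,-0.2,0,0.4,0,-0.2,0,0.4,0,-0.2,0,0.4,0]'
python3 - <<'E'
from h import *
import pickle
pickle.dump(wrist('w3'),open('w3.pkl','wb'))
c=env.capture("side"); pickle.dump(c,open('s3.pkl','wb'))
E
```

```text
clock: 10.25
eef_pos: [0.5292, -0.0152, 0.1974]
tool_rot: [-3.141, 0.001, 3.091]
wrist_force: [0.6, 0.1, -0.7]
width: 0.603
grip_force: 0.0
clock: 11.25
eef_pos: [0.4992, -0.0151, 0.2548]
tool_rot: [3.141, -0.001, 3.091]
wrist_force: [0.4, -0.4, -0.1]
width: 0.6
grip_force: 0.0
11.25 [ 0.49916311 -0.01512889  0.25477649] [ 3.14142293e+00 -8.09194004e-04  3.09135198e+00] [ 0.35061152 -0.40337222 -0.11750595]
```

View pics/w3.png

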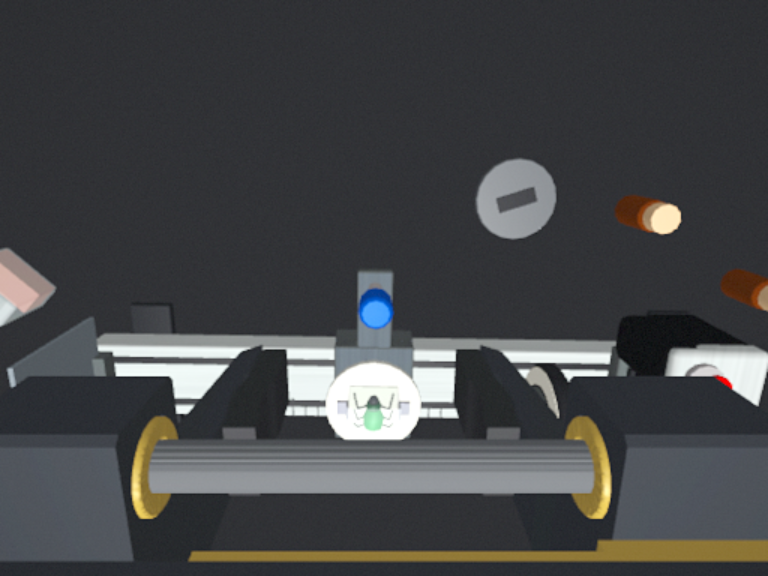

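The knob is now at (376,309) and the button at (718,383). The index is hidden behind the gripper, so I'll check it from the other cameras once the arm is above the button.

```bash
python3 -m inch '[0,0.12,0,0,0,0.25,0,0,0,0.38,0,0,0,0.5,0,0,0,0.62,0,0,0,0.75,0,0,0,0.87,0,0,0,0.9,0,0]' 1
python3 - <<'E'
from h import *
import pickle
c=wrist('w4'); pickle.dump(c,open('w4.pkl','wb'))
t=env.capture("top"); pickle.dump(t,open('t4.pkl','wb'))
s=env.capture("side")
a=cv2.resize(c["color"],(512,384)); b=cv2.resize(t["color"][145:215,180:300],(480,280),interpolation=2); d=cv2.resize(s["color"][165:225,190:280],(270,180),interpolation=2)
im=np.zeros((584,800,3),np.uint8); im[:384,:512]=a; im[384:,:333]=cv2.resize(t["color"][145:195,215:300],(333,200),interpolation=2); im[384:,400:]=cv2.resize(s["color"][165:215,190:290],(400,200),interpolation=2)
cv2.imwrite("pics/m4.png",im[...,::-1])
for n,q in(("w3",pickle.load(open("w3.pkl","rb"))),("w4",c),("top",t)):
    H,S,V=cv2.split(cv2.cvtColor(q["color"],cv2.COLOR_RGB2HSV))
    for k,m,h,x0 in(("knob",(H>105)&(H<130)&(S>170)&(V>90),.107,(.529,-.015)),("btn",((H<6)|(H>174))&(S>170)&(V>90),.147,(.572,.175)),("idx",(H>5)&(H<22)&(S>140),.035,(.675,-.024))):
        v,u=np.nonzero(m); 
        if len(u)==0: continue
        P=np.array([ray(q,a,b,h) for a,b in zip(u,v)]); g=np.hypot(*(P[:,:2]-x0).T)<.025
        if g.any(): print(n,k,g.sum(),P[g].mean(0).round(4))
E
```

```text
clock: 12.35
eef_pos: [0.4991, 0.1211, 0.2552]
tool_rot: [3.142, -0.0, 3.093]
wrist_force: [-0.3, 0.1, 0.0]
width: 0.004
grip_force: 0.0
12.35 [0.49914754 0.1210864  0.25519466] [ 3.14157684e+00 -4.99408219e-05  3.09280321e+00] [-0.27667248  0.07123709  0.02759051]
w3 knob 261 [ 0.5234 -0.0134  0.107 ]
w3 btn 39 [0.5652 0.177  0.147 ]
w4 knob 233 [ 0.5223 -0.0043  0.107 ]
top knob 1 [ 0.5289 -0.0065  0.107 ]
```

View pics/m4.png

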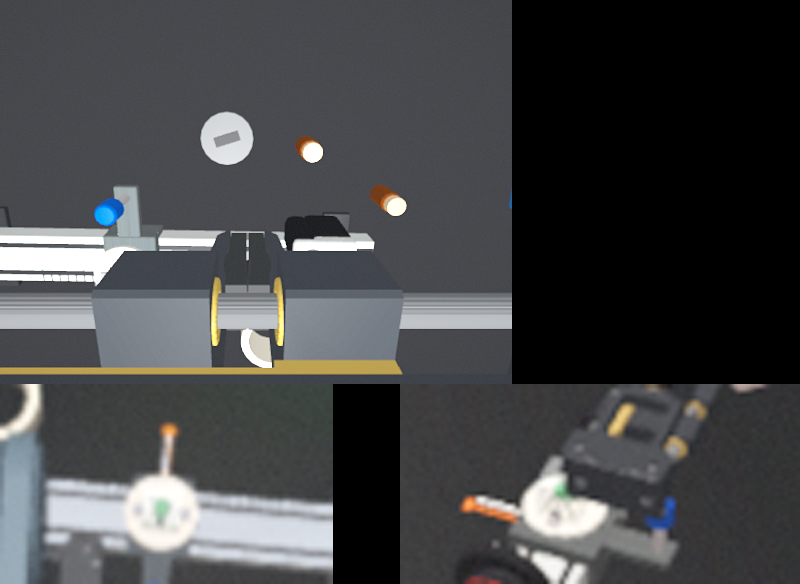

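The composite shows the top view (bottom left) with the pointer at (168,460) in line with the orange T end at (170,432). The side view (bottom right) shows the white pointer beside the orange blade, raised above it. I'll quantify the offset.

Run:
```python
from h import *
import pickle
y=np.array([.066,.998]); x=np.array([.998,-.066])
for n,q in(("t0",pickle.load(open("o.pkl","rb"))["top"]),("t4",pickle.load(open("t4.pkl","rb")))):
    H,S,V=cv2.split(cv2.cvtColor(q["color"],cv2.COLOR_RGB2HSV))
    for k,m,h in(("idx",(H>5)&(H<22)&(S>110)&(V>70),.035),("ptr",(V>95)&(S<100),.046)):
        b=np.zeros_like(m); b[153:172,250:290]=m[153:172,250:290]
        v,u=np.nonzero(b); P=np.array([ray(q,a,c,h)[:2] for a,c in zip(u,v)])
        X=P@x; Y=P@y
        for lo in np.arange(.64,.72,.01):
            g=(X>=lo)&(X<lo+.01)
            if g.any(): print(n,k,lo.round(3),g.sum(),Y[g].mean().round(4),Y[g].std().round(4))
```

```text
t0 idx 0.64 4 0.0213 0.0042
t0 idx 0.65 13 0.0211 0.0068
t0 idx 0.66 7 0.0218 0.0028
t0 idx 0.67 5 0.0208 0.0028
t0 idx 0.68 6 0.0206 0.0019
t0 idx 0.69 5 0.0203 0.0028
t0 idx 0.7 13 0.0215 0.0048
t0 ptr 0.64 26 0.0087 0.0308
t0 ptr 0.65 31 -0.0706 0.02
t0 ptr 0.66 8 -0.0722 0.0042
t0 ptr 0.67 11 -0.0553 0.0383
t0 ptr 0.68 9 -0.0421 0.0433
t0 ptr 0.69 9 -0.063 0.0268
t4 idx 0.7 12 0.0216 0.005
t4 ptr 0.64 37 0.0213 0.0171
t4 ptr 0.65 32 0.0214 0.0147
t4 ptr 0.66 9 0.0231 0.004
t4 ptr 0.67 8 0.0214 0.003
t4 ptr 0.68 11 0.0214 0.0041
t4 ptr 0.69 6 0.0191 0.005
```

The pointer is within about 1 mm of the index. Next is the button at about (0.5715, 0.175): I'll hover just above it.

```bash
python3 -m inch '[0.12,0.09,0,0,0.24,0.18,0,0,0.36,0.27,-0.05,0,0.46,0.34,-0.15,0,0.483,0.36,-0.3,0,0.483,0.36,-0.45,0,0.483,0.36,-0.6,0,0.483,0.36,-0.65,0]'
python3 -m inch '[0,0,-0.02,0,0,0,-0.03,0,0,0,-0.03,0,0,0,-0.03,0,0,0,-0.03,0,0,0,-0.03,0,0,0,-0.03,0,0,0,-0.03,0]'
python3 -c "
from h import *
s=env.capture('side');import time
cv2.imwrite('pics/s5.png',cv2.resize(s['color'][190:260,180:280,::-1],None,fx=6,fy=6,interpolation=2))"
```

```text
clock: 13.5
eef_pos: [0.5709, 0.173, 0.1561]
tool_rot: [-3.141, -0.003, 3.09]
wrist_force: [0.2, 0.2, -0.1]
width: 0.006
grip_force: 0.0
clock: 14.5
eef_pos: [0.5717, 0.1738, 0.1532]
tool_rot: [-3.142, -0.0, 3.091]
wrist_force: [0.1, 0.8, -0.4]
width: 0.007
grip_force: 0.0
```

View pics/s5.png

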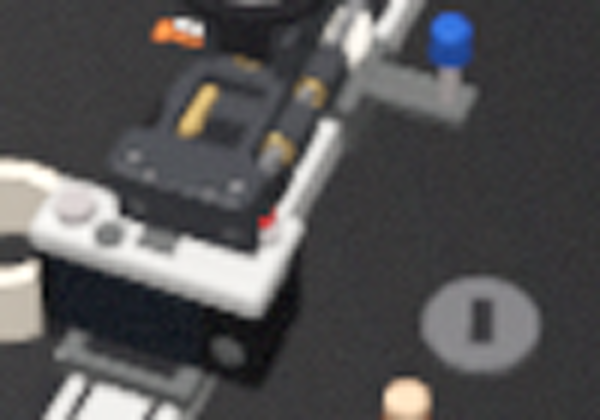

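The fingers hide most of the button; a red sliver shows at (265,222), so they are above it. I'll press in small steps.

```bash
python3 -m inch '[0,0.003,-0.02,0,0,0.005,-0.04,0,0,0.005,-0.05,0,0,0.005,-0.05,0,0,0.005,-0.05,0,0,0.005,-0.05,0,0,0.005,-0.05,0,0,0.005,-0.05,0]'
python3 -m inch '[0,0,-0.007,0,0,0,-0.007,0,0,0,-0.007,0,0,0,-0.007,0,0,0,-0.007,0,0,0,-0.007,0,0,0,-0.007,0,0,0,-0.007,0]'
```

```text
clock: 15.55
eef_pos: [0.5717, 0.1746, 0.1458]
tool_rot: [3.142, 0.0, 3.091]
wrist_force: [-0.9, 1.6, 2.1]
width: 0.006
grip_force: 0.8
clock: 16.55
eef_pos: [0.5717, 0.1746, 0.1447]
tool_rot: [3.142, 0.0, 3.091]
wrist_force: [-0.5, 0.1, 2.1]
width: 0.007
grip_force: 1.1
```

```bash
python3 -m inch '[0,0,-0.004,0,0,0,-0.004,0,0,0,-0.004,0,0,0,-0.004,0,0,0,-0.004,0,0,0,-0.004,0,0,0,-0.004,0,0,0,-0.004,0]'
python3 -c "
from h import *
f=[]
for i in range(4):
    s=env.capture('side'); f.append(env.read_state()['wrist_force'][2])
print(f)
t=env.capture('top')
im=np.hstack([cv2.resize(s['color'][190:250,190:250],(400,400),interpolation=2),cv2.resize(t['color'][150:200,180:230],(400,400),interpolation=2)])
cv2.imwrite('pics/l6.png',im[...,::-1])"
```

```text
clock: 17.55
eef_pos: [0.5718, 0.1746, 0.1444]
tool_rot: [3.142, 0.0, 3.091]
wrist_force: [-2.6, 0.4, 5.2]
width: 0.007
grip_force: 2.7
[np.float64(4.049339679815449), np.float64(6.108756906133306), np.float64(6.502330225238419), np.float64(6.092784515670765)]
```

View pics/l6.png

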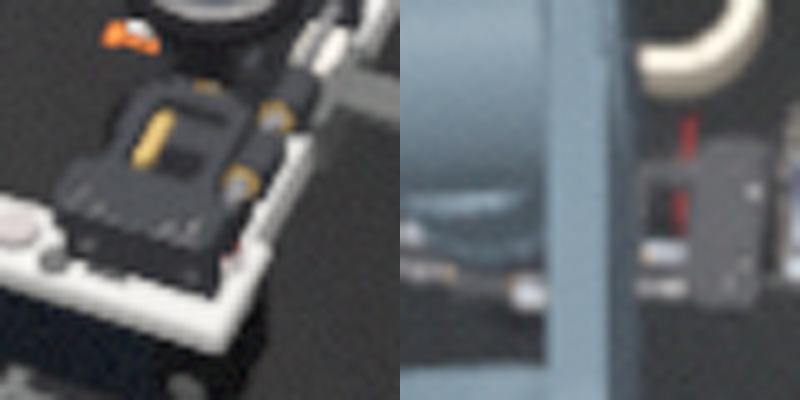

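The force settled at about 6 N and z stopped following the command, so this is the first-click stop. The lens itself is hidden in both views. I'll hold for 2 s, then press home.

```bash
python3 -m inch '[0,0,0,0,0,0,0,0,0,0,0,0,0,0,0,0,0,0,0,0,0,0,0,0,0,0,0,0,0,0,0,0]'
python3 -m inch '[0,0,0,0,0,0,0,0,0,0,0,0,0,0,0,0,0,0,0,0,0,0,0,0,0,0,0,0,0,0,0,0]'
python3 -m inch '[0,0,-0.01,0,0,0,-0.02,0,0,0,-0.025,0,0,0,-0.028,0,0,0,-0.03,0,0,0,-0.03,0,0,0,-0.03,0,0,0,-0.03,0]'
```

```text
clock: 18.8
eef_pos: [0.5718, 0.1746, 0.1444]
tool_rot: [3.142, 0.0, 3.091]
wrist_force: [-2.7, 1.3, 5.4]
width: 0.004
grip_force: 2.7
clock: 19.8
eef_pos: [0.5717, 0.1746, 0.1444]
tool_rot: [3.142, 0.0, 3.091]
wrist_force: [-1.8, 0.7, 3.9]
width: 0.004
grip_force: 2.7
clock: 20.8
eef_pos: [0.5718, 0.1746, 0.1407]
tool_rot: [-3.142, 0.0, 3.091]
wrist_force: [-5.5, -0.8, 10.3]
width: 0.006
grip_force: 5.3
```

It moved 3.7 mm further at about 10 N, so it is fully home. I'll add a small nudge to be sure, then release upward.

```bash
python3 -m inch '[0,0,-0.003,0,0,0,-0.005,0,0,0,-0.005,0,0,0,-0.005,0,0,0,-0.005,0,0,0,-0.005,0,0,0,-0.005,0,0,0,-0.005,0]'
python3 -m inch '[0,0,0.03,0,0,0,0.1,0,0,0,0.25,0,0,0,0.4,0,0,0,0.55,0,0,0,0.7,0,0,0,0.8,0,0,0,0.8,0]'
python3 -m inch '[-0.12,0,0,0,-0.25,0,0,0,-0.4,0,0,0,-0.55,0,0,0,-0.7,0,0,0,-0.85,0,0,0,-1,0,0,0,-1,0,0,0]'
python3 -c "
from h import *
s=env.capture('side');t=env.capture('top')
im=np.hstack([cv2.resize(s['color'][165:265,170:290],(400,333),interpolation=2),cv2.resize(t['color'][145:220,170:290],(400,333),interpolation=2)])
cv2.imwrite('pics/l7.png',im[...,::-1])"
```

```text
clock: 21.8
eef_pos: [0.5719, 0.1746, 0.1406]
tool_rot: [-3.142, 0.001, 3.092]
wrist_force: [-8.0, -0.2, 13.9]
width: 0.006
grip_force: 7.2
clock: 22.8
eef_pos: [0.5724, 0.1746, 0.2599]
tool_rot: [3.141, 0.002, 3.091]
wrist_force: [-0.4, -0.9, 0.8]
width: 0.005
grip_force: 0.0
clock: 23.8
eef_pos: [0.4204, 0.1746, 0.2579]
tool_rot: [-3.141, -0.001, 3.092]
wrist_force: [0.9, -0.2, 0.8]
width: 0.001
grip_force: 0.0
```

View pics/l7.png

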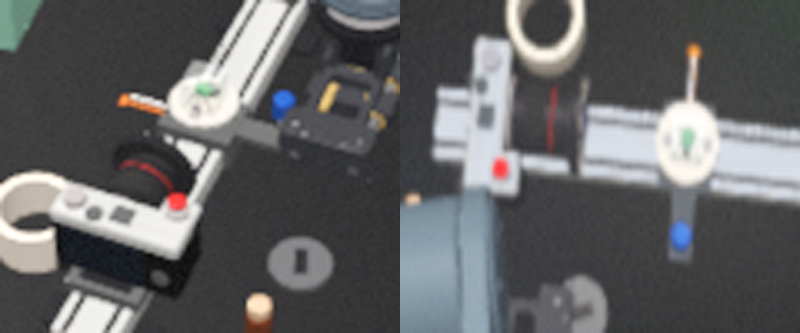

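The button is up again (red at (178,202) and (500,168)). The pointer still covers the index blade at (692,75), and nothing else has moved.

```bash
python3 -c "
from bench import env
print(env.job_done())"
```

```text
the job is handed in; nothing more can be done
None
```

I've handed the job in, with no verdict returned: the stage sits within about 1 mm of the index, the button was held at first click for over 2 s, pressed fully home and let up again; the lens run-out was hidden from the cameras, so I judged it by force and time.

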